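# Find the fullest kitchen tin by its weight and hold it up

## Robot

A 6-joint arm with a two-finger parallel gripper is mounted at the origin on the work surface. World frame = base frame: x ahead of the robot, y to its left, z up, the work surface at z = 0. Lengths are in m, angles in rad, forces in N, time in s.
With the tool pointing down it reaches from about 0.25 to 0.85 m from the base axis. Payload 12.5 kg.
Tool frame: the origin (TCP) lies between the finger pads; the fingertips stand 8 mm ahead of it and the grasp point (between the pads) lies 11 mm behind it (ctrl.tip_reach is the distance from the TCP to the fingertips, in m); z points along the fingers, y is the direction in which the jaws open and shut (so a half turn about z gives the same grasp; the last joint's range is limited). The gripper opens to 93 mm and grips with 3 to 60 N. Pads are 15 mm wide; open, the fingers measure 128 mm over their backs; the gripper's body (75 mm by 188 mm) begins 65 mm behind the grasp point.
Start: joints at [-1.406, 0.351, 1.652, -0, 1.139, -0.085], TCP at [0.136, -0.533, 0.227] pointing down, gripper open.
Joint ranges: [-2.75, 2.75], [-0.79, 2.1], [0.01, 2.65], [-1.57, 4.71], [0.07, 3.14], [-2.87, 2.87]. Speed limits (rad/s): [2.22, 2.22, 2.79, 3.14, 3.14, 3.14].

## Interface

Orientations are given as a unit quaternion [x, y, z, w].
In Python, from station import ctrl, camera gives the robot as it stands.
- The arm moves only by the tool carry_out, never from a script. Its argument "steps" is a list of rows, each an object of numbers: "claw": the finger opening in cm, from 0 to 9.3; "tx", "ty", "tz": the shift along the tool's x, y, z in cm; "ax", "ay", "az": the turn, a rotation vector about the tool's x, y, z in rad. A call has 1 to 20 rows; each row shifts and turns the commanded pose from where the row before left it, along the tool's axes as they then stand; what a row does not reach is not made up. A row lasts 1/12 s, in which the tool goes at most 41.7 mm and 7.16 degrees, less where a joint would pass 70% of its speed; a pose out of reach is approached as far as the arm can. A call with a gripper value outside its range is refused whole. The fingers move at their own pace and stop on an object; "newtons" is the grip in N (left out, the last holds). Time passes only in rows, so rows that do not move let the fingers close. It gives the time, the measured TCP pose, the force and the opening at its end, in the units of the state.
- ctrl.sense(): the state, without advancing time (a new reading comes with each control period).
- camera(name): name is "scene" or "top" or "wrist"; returns a dict with "pixels" (384x512x3 uint8, red, green, blue), "z_map" (384x512 float32, m along the optical axis (not along the pixel's ray), 0 where there is no reading), "vfov" (degrees; the focal length in pixels is half the picture's height over the tangent of half this angle, whatever the lens; pixels are square), "cx", "cy" (the principal point, pixels), "origin" and "attitude" of the camera in the world; the wrist camera has in their place "hand_eye" (4x4, takes a point from camera to tool coordinates, whose origin is the TCP and whose axes are the flange's). Camera axes: x right, y down, z forward; pixel columns grow to the right and rows downward; lengths in m; the calibration is good to about 2 mm. A picture is of the moment at which its call begins: read the wrist's pose just before it.
- ctrl.hand_in(): hands the job in, once; it reports no verdict.
The state is a dict: "time": time; "q": joint angles; "qd": joint speeds; "joint_torque": joint torques, N m; "eef_pos": TCP position; "tcp_rot": TCP orientation; "contact_force": force on the tool from outside, world axes, zero at the start; "wrist_torque": the same for the moment, N m; "width": finger opening in m.
Only numpy, scipy, OpenCV 4.12 (cv2) and the standard library are available. Lean on these libraries where they do the work, as an engineer would, in place of code of your own. Each camera call takes 0.05 s, during which the arm holds its last target.

## Task

Three closed steel tins that look alike stand on cork coasters, and one is clearly the fullest: heft them one at a time, from the robot's left to its right, lifting each a hand's width clear and setting it back upright in the middle of its own coaster before taking the next. Then hold the heaviest tin up, upright and still, at least 10 cm over its own coaster, with the other two standing on theirs, and finish while holding it there (if it is the last one hefted it may simply stay in the gripper). Leave everything else on the worktop where it is, and never knock a tin over.

Things in the scene. Friction and masses are not known exactly. Their poses are not given: they have to be found in the camera images.
- tin_left_mid (a point): centre (half-way up) of the round closed steel tin that starts on the coaster at the robot's left (+y): 64 mm diameter, 110 mm high, lid pressed on and flush, so the centre is 55 mm above its underside; z points to its lid. The three tins look alike; their contents are loose inside and cannot be seen. Whole tins weigh about 0.2 to 0.4 kg, the heaviest one 0.55 to 0.7 kg; which one it is differs every time. A grip of 20 to 30 N holds any of them
- coaster_left_top (a point): centre of the top face of the fixed round cork coaster at the robot's left (+y): 100 mm diameter, 6 mm thick, lying on the worktop (its top is 6 mm above the worktop); the tin stands upright on it, within about 12 mm of its centre
- coaster_left: the same coaster (left); origin at the centre of its underside, on the worktop
- tin_left: the same tin (left); origin at the centre of its underside, z towards its lid
- tin_middle_mid (a point): centre (half-way up) of the round closed steel tin that starts on the coaster at the middle: 64 mm diameter, 110 mm high, lid pressed on and flush, so the centre is 55 mm above its underside; z points to its lid. The three tins look alike; their contents are loose inside and cannot be seen. Whole tins weigh about 0.2 to 0.4 kg, the heaviest one 0.55 to 0.7 kg; which one it is differs every time. A grip of 20 to 30 N holds any of them
- coaster_middle_top (a point): centre of the top face of the fixed round cork coaster at the middle: 100 mm diameter, 6 mm thick, lying on the worktop (its top is 6 mm above the worktop); the tin stands upright on it, within about 12 mm of its centre
- coaster_middle: the same coaster (middle); origin at the centre of its underside, on the worktop
- tin_middle: the same tin (middle); origin at the centre of its underside, z towards its lid
- tin_right_mid (a point): centre (half-way up) of the round closed steel tin that starts on the coaster at the robot's right (-y): 64 mm diameter, 110 mm high, lid pressed on and flush, so the centre is 55 mm above its underside; z points to its lid. The three tins look alike; their contents are loose inside and cannot be seen. Whole tins weigh about 0.2 to 0.4 kg, the heaviest one 0.55 to 0.7 kg; which one it is differs every time. A grip of 20 to 30 N holds any of them
- coaster_right_top (a point): centre of the top face of the fixed round cork coaster at the robot's right (-y): 100 mm diameter, 6 mm thick, lying on the worktop (its top is 6 mm above the worktop); the tin stands upright on it, within about 12 mm of its centre
- coaster_right: the same coaster (right); origin at the centre of its underside, on the worktop
- tin_right: the same tin (right); origin at the centre of its underside, z towards its lid
- mug: white ceramic mug, 80 mm across, 90 mm high; a bystander to be left alone; origin at the centre of its underside
- bowl: white ceramic bowl, 120 mm across, 55 mm high; a bystander to be left alone; origin at the centre of its underside
- jar: closed glass jar with a grey cap, 72 mm across, 100 mm high; a bystander to be left alone; origin at the centre of its underside
- salt_pot: small white ceramic salt pot, 36 mm across, 58 mm high, somewhere between the left and the middle coaster; a bystander to be left alone; origin at the centre of its underside
- egg_cup: small wooden egg cup, 40 mm across, 50 mm high, somewhere between the middle and the right coaster; a bystander to be left alone; origin at the centre of its underside
- soap_bar: pale bar of soap, 60 x 90 x 25 mm; a bystander to be left alone; origin at the centre of its underside
- spoon: steel spoon lying flat between the robot and the tins; a bystander to be left alone; origin at its middle, underside
Not all that is in view belongs to the job. What is shaped like the tin_right but black is not meant.

How it is judged:
By the outcome, as a careful person would: the job done as asked, in the order asked, and still so for the second after the job is handed in, while the arm keeps its last pose, push and grip.
It also fails if it takes over 72 s, if anything falls off the work surface, if the arm or the gripper's body presses on something with over 40 N, if the wrist force passes 120 N, or if a joint passes its speed limit or range.

## Working session

There is one attempt and no reset: what is moved stays moved. The work goes in short steps, Python scripts to look and compute and a tool call to move; the robot and the scene stay as the last step left them, time stands still between calls to the robot, and variables do not carry over. Pictures are saved under pics/ and viewed, and the job is handed in when it is done.

Besides the shell and the picture viewer there is one more tool, called by a JSON object that holds its "method" and its "body". carry_out: Moves the arm, as the interface text tells. Its arguments: {"type":"object","properties":{"steps":{"type":"array"},"newtons":{"type":"number"}},"required":["steps"]}

```bash
mkdir -p pics; ls; python3 - <<'E'
from station import ctrl,camera
import cv2,numpy as np
s=ctrl.sense()
print({k:np.round(v,3) for k,v in s.items()})
for n in("scene","top","wrist"):
    c=camera(n); cv2.imwrite(f"pics/{n}0.png",c["pixels"][:,:,::-1])
    np.savez(f"{n}0.npz",**c)
    print(n,c["vfov"],c["cx"],c["cy"],c.get("origin"),c.get("attitude"),c.get("hand_eye"))
E
```

```text
pics
{'time': np.float64(0.0), 'q': array([-1.406,  0.351,  1.652, -0.   ,  1.139, -0.085]), 'qd': array([ 0.   ,  0.001,  0.   ,  0.001, -0.   , -0.001]), 'joint_torque': array([ 1.0000e-03, -4.9732e+01, -2.8526e+01,  7.0000e-02,  2.6000e-02,
       -0.0000e+00]), 'eef_pos': array([ 0.136, -0.533,  0.226]), 'tcp_rot': array([ 0.992,  0.125, -0.   , -0.001]), 'contact_force': array([-0.182,  0.492, -0.299]), 'wrist_torque': array([0.019, 0.029, 0.002]), 'width': np.float64(0.093)}
scene 49.025292774287365 255.07152962160276 192.8595082512584 [ 1.4200577  -0.05910753  0.59463627] [ 0.62232801  0.61989105 -0.33865285 -0.3372791 ] None
top 44.239565920133764 259.4488282632616 193.17079661805474 [ 0.50405387 -0.02444716  1.23331718] [-0.6973835   0.71587787 -0.03249321  0.0109232 ] None
wrist 58.493022944817625 254.26961550560753 192.1937287866501 None None [[ 7.51289823e-04 -9.66144027e-01 -2.58002238e-01  6.92792019e-02]
 [ 9.99999605e-01  8.48235970e-04 -2.64449601e-04 -2.10661162e-05]
 [ 4.74343181e-04 -2.58001938e-01  9.66144283e-01 -1.57731552e-01]
 [ 0.00000000e+00  0.00000000e+00  0.00000000e+00  1.00000000e+00]]
```

View pics/scene0.png

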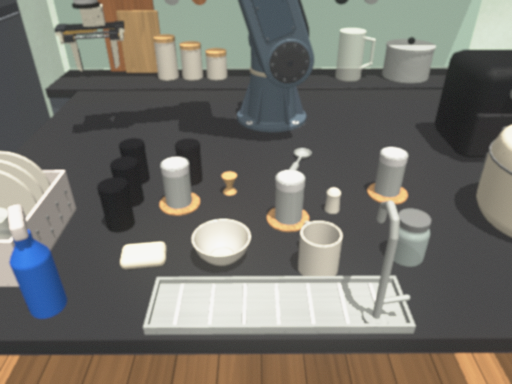

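View pics/top0.png

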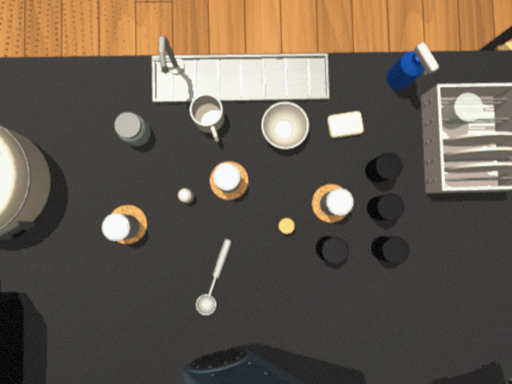

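View pics/wrist0.png

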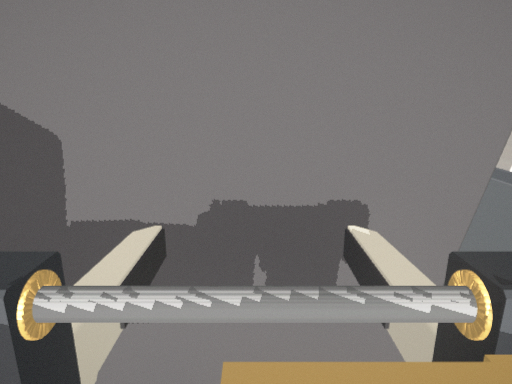

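The top picture shows image up = +x and left = +y. The lids are near (118,228), (228,178) and (339,203), with an orange coaster under each. The black cylinders on the right are decoys. The salt pot is at (185,195), the egg cup at (286,226) and the spoon near (215,280). The wrist view shows only bare worktop.

```bash
cat > h.py <<'E'
import numpy as np,cv2
from scipy.spatial.transform import Rotation as R
from scipy.optimize import least_squares
def K(c):
    f=384/2/np.tan(np.radians(float(c["vfov"]))/2); return f,float(c["cx"]),float(c["cy"])
def ray(c,uv,Rw=None,o=None):
    f,cx,cy=K(c); uv=np.atleast_2d(uv).astype(float)
    d=np.c_[(uv[:,0]-cx)/f,(uv[:,1]-cy)/f,np.ones(len(uv))]
    if Rw is None: Rw=R.from_quat(c["attitude"]).as_matrix(); o=np.asarray(c["origin"])
    return o,d@Rw.T
def plane(c,uv,z,**k):
    o,d=ray(c,uv,**k); return o+d*((z-o[2])/d[:,2])[:,None]
def cloud(c):
    v,u=np.mgrid[:384,:512]; o,d=ray(c,np.c_[u.ravel(),v.ravel()])
    z=c["z_map"].ravel()
    return (o+d*z[:,None]).reshape(384,512,3),(z>0).reshape(384,512)
def fitc(p,r=None):
    f=lambda x:np.hypot(p[:,0]-x[0],p[:,1]-x[1])-(r if r else x[2])
    x0=[*(p.max(0)[:2]+p.min(0)[:2])/2,r or .05]
    s=least_squares(f,x0,loss="soft_l1",f_scale=.0015); return s.x,np.sqrt(np.mean(s.fun**2))
E
python3 - <<'E'
from h import *
T=dict(np.load("top0.npz")); S=dict(np.load("scene0.npz"))
for n,c in(("top",T),("scene",S)):
    P,ok=cloud(c); hsv=cv2.cvtColor(c["pixels"],cv2.COLOR_RGB2HSV)
    orange=((hsv[...,0]>5)&(hsv[...,0]<25)&(hsv[...,1]>110)&(hsv[...,2]>90)).astype(np.uint8)
    nn,lab,st,ce=cv2.connectedComponentsWithStats(orange)
    for i in range(1,nn):
        if st[i,4]>60 and 100<ce[i,1]<260 : 
            q=P[lab==i]; print(n,"orange",st[i],ce[i].round(1),"z med",np.median(q[:,2]).round(4),np.median(q,0).round(3))
    # lids: points between z .1 and .13
    m=(ok&(P[...,2]>.108)&(P[...,2]<.125)&(P[...,0]<.75)&(P[...,0]>.2)&(hsv[...,2]>120)).astype(np.uint8)
    nn,lab,st,ce=cv2.connectedComponentsWithStats(m)
    for i in range(1,nn):
        if st[i,4]>60:
            q=P[lab==i];print(n,"lid",st[i],ce[i].round(1),np.median(q,0).round(4), ((q.max(0)+q.min(0))/2).round(4),(q.max(0)-q.min(0)).round(4))
    # all elevated objects
    m=(ok&(P[...,2]>.02)&(P[...,2]<.3)&(P[...,0]<.85)&(P[...,0]>.2)&(abs(P[...,1])<.5)).astype(np.uint8)
    nn,lab,st,ce=cv2.connectedComponentsWithStats(m)
    for i in range(1,nn):
        if st[i,4]>60:
            q=P[lab==i];print(n,"obj",ce[i].round(0),q.min(0).round(3),q.max(0).round(3))
E
```

```text
top orange [209 161  40  39 529] [231.1 184.4] z med 0.0053 [0.596 0.001 0.005]
top orange [311 184  35  39 515] [323.6 203.7] z med 0.0054 [ 0.545 -0.225  0.005]
top orange [112 205  36  39 529] [133.4 220.9] z med 0.0055 [0.526 0.26  0.005]
top orange [278 218  17  17 218] [286.1 225.6] z med 0.0489 [ 0.493 -0.126  0.049]
top lid [456 115  25   8 128] [468.  117.5] [ 0.7435 -0.5697  0.1189] [ 0.7418 -0.5694  0.1162] [0.0162 0.0587 0.0159]
top lid [438 116   5  41  87] [440.4 135.7] [ 0.7028 -0.503   0.11  ] [ 0.7009 -0.5032  0.1121] [0.0979 0.0081 0.008 ]
top lid [213 163  28  28 586] [226.5 176.7] [0.6133 0.0172 0.116 ] [0.6143 0.0177 0.1157] [0.0648 0.0643 0.0151]
top lid [458 187  38   3  81] [477.5 188.2] [ 0.5716 -0.5894  0.1098] [ 0.5716 -0.5845  0.1108] [0.0061 0.0903 0.0056]
top lid [326 189  27  27 581] [339.3 201.7] [ 0.5471 -0.2488  0.1159] [ 0.5467 -0.2491  0.1159] [0.0624 0.0634 0.0144]
top lid [102 214  28  27 615] [115.7 226.9] [0.5017 0.2785 0.1163] [0.5017 0.2801 0.1157] [0.0613 0.0651 0.0132]
top obj [430.  69.] [ 0.834 -0.47   0.142] [ 0.85  -0.443  0.202]
top ob
[... 2321 characters left out ...]
82.] [ 0.402 -0.411  0.02 ] [ 0.668 -0.339  0.115]
scene obj [182. 171.] [ 0.403 -0.28   0.02 ] [ 0.584 -0.202  0.12 ]
scene obj [391. 169.] [0.471 0.248 0.02 ] [0.537 0.312 0.121]
scene obj [290. 194.] [ 0.392 -0.013  0.02 ] [0.65  0.052 0.121]
scene obj [ 52. 211.] [ 0.57 -0.5   0.02] [ 0.772 -0.494  0.113]
scene obj [229. 178.] [ 0.477 -0.144  0.021] [ 0.515 -0.107  0.054]
scene obj [333. 197.] [0.565 0.111 0.02 ] [0.595 0.143 0.061]
scene obj [413. 234.] [0.714 0.225 0.02 ] [0.785 0.289 0.104]
scene obj [221. 239.] [ 0.689 -0.188  0.02 ] [ 0.808 -0.07   0.059]
scene obj [320. 247.] [0.718 0.027 0.02 ] [0.825 0.106 0.093]
scene obj [143. 252.] [ 0.724 -0.334  0.02 ] [ 0.79  -0.245  0.03 ]
```

```bash
cat >> h.py <<'E'
def orange_mask(c):
    hsv=cv2.cvtColor(c["pixels"],cv2.COLOR_RGB2HSV)
    return ((hsv[...,0]>5)&(hsv[...,0]<25)&(hsv[...,1]>90)&(hsv[...,2]>70)).astype(np.uint8)
def coasters(c,lo,hi,minA=60):
    """outer (against dark worktop) rim pixels of orange parts, on z=.006"""
    m=orange_mask(c); v=c["pixels"].max(2); dark=cv2.erode(((v<60)).astype(np.uint8),np.ones((2,2)))
    dark=(v<75).astype(np.uint8)
    rim=(m>0)&(cv2.dilate(dark,np.ones((3,3)))>0)
    return m,rim
E
python3 - <<'E'
from h import *
T=dict(np.load("top0.npz")); S=dict(np.load("scene0.npz"))
G={"left":((.502,.28),(.512,.265)),"mid":((.614,.018),(.61,.01)),"right":((.547,-.249),(.547,-.235))}
for n,c in(("top",T),("scene",S)):
    m,rim=coasters(c,0,0); v,u=np.nonzero(rim)
    Pr=plane(c,np.c_[u,v],.003)
    P,ok=cloud(c); hsv=cv2.cvtColor(c["pixels"],cv2.COLOR_RGB2HSV)
    for g,(l,k) in G.items():
        q=Pr[np.hypot(*(Pr[:,:2]-k).T)<.075]
        x,e=fitc(q); y,e2=fitc(q,.0495); print(n,g,"coaster",len(q),x.round(4),e.round(4),y[:2].round(4),e2.round(4))
        lm=(ok&(P[...,2]>.109)&(np.hypot(P[...,0]-l[0],P[...,1]-l[1])<.045)).astype(np.uint8)
        cn=max(cv2.findContours(lm,cv2.RETR_EXTERNAL,cv2.CHAIN_APPROX_NONE)[0],key=len)[:,0]
        q=plane(c,cn,.116); x,e=fitc(q);print("   lid",x.round(4),e.round(4), "zmap med",np.median(P[...,2][lm>0]).round(4))
# triangulate lids from the two views (lid ellipse centres)
E
```

```text
top left coaster 94 [0.5089 0.2811 0.0508] 0.0053 [0.509  0.2797] 0.0053
   lid [0.5018 0.2789 0.0315] 0.0008 zmap med 0.1162
top mid coaster 108 [0.6158 0.0169 0.0508] 0.0008 [0.6154 0.0167] 0.0015
   lid [0.6136 0.0175 0.0314] 0.0007 zmap med 0.116
top right coaster 89 [ 0.5496 -0.2484  0.0509] 0.0009 [ 0.549  -0.2472] 0.0015
   lid [ 0.5471 -0.2489  0.0314] 0.0007 zmap med 0.1159
scene left coaster 4 [103.4052 135.3713 169.8662] 0.0 [0.474  0.2428] 0.0402
   lid [0.5072 0.2788 0.0359] 0.0025 zmap med 0.1179Traceback (most recent call last):
  File "<stdin>", line 10, in <module>
  File "h.py", line 19, in fitc
    x0=[*(p.max(0)[:2]+p.min(0)[:2])/2,r or .05]
          ~~~~~^^^
    return umr_maximum(a, axis, None, out, keepdims, initial, where)
ValueError: zero-size array to reduction operation maximum which has no identity
```

```bash
python3 - <<'E'
from h import *
T=dict(np.load("top0.npz")); S=dict(np.load("scene0.npz"))
G={"left":((.502,.28),(.509,.28)),"mid":((.614,.018),(.616,.017)),"right":((.547,-.249),(.549,-.248))}
for n,c in(("top",T),("scene",S)):
    v,u=np.mgrid[:384,:512]
    Pr=plane(c,np.c_[u.ravel(),v.ravel()],.006).reshape(384,512,3)
    m=orange_mask(c); lab=cv2.cvtColor(c["pixels"],cv2.COLOR_RGB2LAB)
    V=c["pixels"].astype(int); br=V.max(2)
    for g,(l,k) in G.items():
        mm=(m>0)&(np.hypot(Pr[...,0]-k[0],Pr[...,1]-k[1])<.07)
        # rays outward: a rim pixel is orange whose outward neighbours are all dark non-orange
        bg=np.median(br[(np.hypot(Pr[...,0]-k[0],Pr[...,1]-k[1])<.075)&(m==0)&(np.hypot(Pr[...,0]-k[0],Pr[...,1]-k[1])>.06)])
        dark=(m==0)&(br<bg+25)
        rim=mm&(cv2.dilate(dark.astype(np.uint8),np.ones((3,3)))>0)
        q=Pr[rim]; d=np.hypot(q[:,0]-k[0],q[:,1]-k[1]); q=q[(d>.043)]
        x,e=fitc(q); ang=np.degrees(np.arctan2(q[:,1]-x[1],q[:,0]-x[0])); h=np.histogram(ang,8,(-180,180))[0]
        y,_=fitc(q,.05)
        print(n,g,bg,len(q),x.round(4),e.round(4),y[:2].round(4),h)
# triangulated lid centre: bright top of lid in the scene via ellipse of lid brightness
P1,ok1=cloud(S)
for g,(l,k) in G.items():
    f,cx,cy=K(S); Rw=R.from_quat(S["attitude"]).as_matrix()
    sel=ok1&(np.hypot(P1[...,0]-l[0],P1[...,1]-l[1])<.04)&(P1[...,2]>.02)
    print(g,"scene points fit side:",[ (P1[sel][:,2].max()).round(3)], fitc(P1[ok1&(np.hypot(P1[...,0]-l[0],P1[...,1]-l[1])<.045)&(P1[...,2]>.03)&(P1[...,2]<.1)])[0].round(4))
big=cv2.resize(S["pixels"][140:240,150:420],None,fx=2.9,fy=2.9,interpolation=cv2.INTER_CUBIC)
cv2.imwrite("pics/scene_zoom.png",big[:,:,::-1])
E
```

```text
top left 66.0 104 [0.5088 0.2801 0.0505] 0.001 [0.5089 0.2796] [20 20 19 16 16  3  0 10]
top mid 65.0 138 [0.6153 0.0166 0.0504] 0.0009 [0.6153 0.0166] [20 18 19 14 16 15 17 19]
top right 63.0 106 [ 0.5493 -0.248   0.0506] 0.001 [ 0.5492 -0.2475] [19  3  0 14 15 18 18 19]
scene left 81.0 43 [0.5111 0.2811 0.0513] 0.0013 [0.5118 0.2801] [ 5 10 10  3  6  4  5  0]
scene mid 85.0 56 [0.6186 0.0177 0.0512] 0.001 [0.6192 0.0172] [ 2 12 12 12  6  2 10  0]
scene right 83.0 56 [ 0.5535 -0.247   0.0514] 0.0011 [ 0.5549 -0.2469] [ 0  8  7 10 12 10  7  2]
left scene points fit side: [np.float64(0.121)] [0.502  0.2816 0.0316]
mid scene points fit side: [np.float64(0.121)] [0.6149 0.0195 0.0316]
right scene points fit side: [np.float64(0.12)] [ 0.5488 -0.2483  0.0317]
```

View pics/scene_zoom.png

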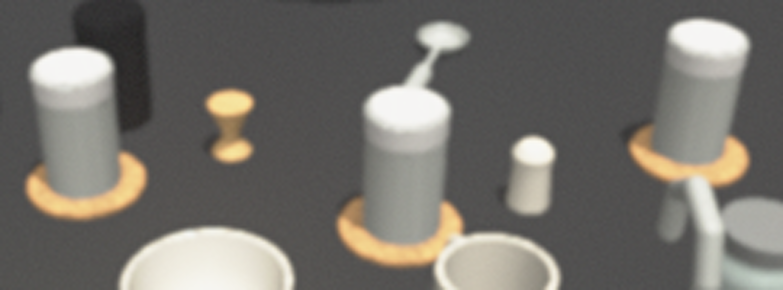

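The zoomed scene view shows all three tins upright on their coasters, with nothing touching them. The top and scene views agree to about 2–5 mm, and the lids measure 0.116 m high against an expected 0.116 m. I'll square the tool first, then move towards the left tin.

{"method": "carry_out", "body": {"steps": [{"claw":9.3,"az":0.0836},{"az":0.0836},{"az":0.0836},{"tx":1.2,"ty":-2.7,"tz":-0.1},{"tx":1.2,"ty":-2.7,"tz":-0.1},{"tx":1.2,"ty":-2.7,"tz":-0.1},{"tx":1.2,"ty":-2.7,"tz":-0.1},{"tx":1.2,"ty":-2.7,"tz":-0.1},{"tx":1.2,"ty":-2.7,"tz":-0.1},{"tx":1.2,"ty":-2.7,"tz":-0.1},{"tx":1.2,"ty":-2.7,"tz":-0.1},{"tx":1.2,"ty":-2.7,"tz":-0.1},{"tx":1.2,"ty":-2.7,"tz":-0.1},{"tx":1.2,"ty":-2.7,"tz":-0.1},{"tx":1.2,"ty":-2.7,"tz":-0.1},{"tx":1.2,"ty":-2.7,"tz":-0.1},{"tx":1.2,"ty":-2.7,"tz":-0.1},{"tx":1.2,"ty":-2.7,"tz":-0.1},{"tx":1.2,"ty":-2.7,"tz":-0.1},{"tx":1.2,"ty":-2.7,"tz":-0.1}], "newtons": 25}}

```text
invalid input
```

{"method": "carry_out", "body": {"steps": [{"claw":9.3,"tx":0,"ty":0,"tz":0,"ax":0,"ay":0,"az":0.0836},{"claw":9.3,"tx":0,"ty":0,"tz":0,"ax":0,"ay":0,"az":0.0836},{"claw":9.3,"tx":0,"ty":0,"tz":0,"ax":0,"ay":0,"az":0.0836}], "newtons": 25}}

```text
time: 0.4
eef_pos: [0.136, -0.5328, 0.2264]
tcp_rot: [1.0, -0.003, -0.0, -0.0]
contact_force: [0.2, -0.9, 0.6]
width: 0.0928
```

The move call needs every key in every row. The tool is now square, so I continue towards the left tin.

{"method": "carry_out", "body": {"steps": [{"claw":9.3,"tx":1.0,"ty":-2.0,"tz":-0.1,"ax":0,"ay":0,"az":0},{"claw":9.3,"tx":1.2,"ty":-2.7,"tz":-0.1,"ax":0,"ay":0,"az":0},{"claw":9.3,"tx":1.2,"ty":-2.7,"tz":-0.1,"ax":0,"ay":0,"az":0},{"claw":9.3,"tx":1.2,"ty":-2.7,"tz":-0.1,"ax":0,"ay":0,"az":0},{"claw":9.3,"tx":1.2,"ty":-2.7,"tz":-0.1,"ax":0,"ay":0,"az":0},{"claw":9.3,"tx":1.2,"ty":-2.7,"tz":-0.1,"ax":0,"ay":0,"az":0},{"claw":9.3,"tx":1.2,"ty":-2.7,"tz":-0.1,"ax":0,"ay":0,"az":0},{"claw":9.3,"tx":1.2,"ty":-2.7,"tz":-0.1,"ax":0,"ay":0,"az":0},{"claw":9.3,"tx":1.2,"ty":-2.7,"tz":-0.1,"ax":0,"ay":0,"az":0},{"claw":9.3,"tx":1.2,"ty":-2.7,"tz":-0.1,"ax":0,"ay":0,"az":0},{"claw":9.3,"tx":1.2,"ty":-2.7,"tz":-0.1,"ax":0,"ay":0,"az":0},{"claw":9.3,"tx":1.2,"ty":-2.7,"tz":-0.1,"ax":0,"ay":0,"az":0},{"claw":9.3,"tx":1.2,"ty":-2.7,"tz":-0.1,"ax":0,"ay":0,"az":0},{"claw":9.3,"tx":1.2,"ty":-2.7,"tz":-0.1,"ax":0,"ay":0,"az":0},{"claw":9.3,"tx":1.2,"ty":-2.7,"tz":-0.1,"ax":0,"ay":0,"az":0},{"claw":9.3,"tx":1.2,"ty":-2.7,"tz":-0.1,"ax":0,"ay":0,"az":0},{"claw":9.3,"tx":1.2,"ty":-2.7,"tz":-0.1,"ax":0,"ay":0,"az":0},{"claw":9.3,"tx":1.2,"ty":-2.7,"tz":-0.1,"ax":0,"ay":0,"az":0},{"claw":9.3,"tx":1.2,"ty":-2.7,"tz":-0.1,"ax":0,"ay":0,"az":0},{"claw":9.3,"tx":0.9,"ty":-2.0,"tz":0,"ax":0,"ay":0,"az":0}]}}

```text
time: 2.07
eef_pos: [0.372, -0.0052, 0.2458]
tcp_rot: [1.0, -0.0, 0.0, -0.0]
contact_force: [0.7, -1.1, 0.1]
width: 0.0931
```

{"method": "carry_out", "body": {"steps": [{"claw":9.3,"tx":1.0,"ty":-2.0,"tz":0,"ax":0,"ay":0,"az":0},{"claw":9.3,"tx":1.2,"ty":-2.7,"tz":0,"ax":0,"ay":0,"az":0},{"claw":9.3,"tx":1.2,"ty":-2.7,"tz":0,"ax":0,"ay":0,"az":0},{"claw":9.3,"tx":1.2,"ty":-2.7,"tz":0,"ax":0,"ay":0,"az":0},{"claw":9.3,"tx":1.2,"ty":-2.7,"tz":0,"ax":0,"ay":0,"az":0},{"claw":9.3,"tx":1.2,"ty":-2.7,"tz":0,"ax":0,"ay":0,"az":0},{"claw":9.3,"tx":1.2,"ty":-2.7,"tz":0,"ax":0,"ay":0,"az":0},{"claw":9.3,"tx":1.2,"ty":-2.7,"tz":0,"ax":0,"ay":0,"az":0},{"claw":9.3,"tx":1.2,"ty":-2.7,"tz":0,"ax":0,"ay":0,"az":0},{"claw":9.3,"tx":1.2,"ty":-2.6,"tz":0,"ax":0,"ay":0,"az":0},{"claw":9.3,"tx":1.2,"ty":-2.2,"tz":0,"ax":0,"ay":0,"az":0},{"claw":9.3,"tx":0,"ty":0,"tz":0,"ax":0,"ay":0,"az":0}]}}

```text
time: 3.07
eef_pos: [0.5028, 0.2797, 0.245]
tcp_rot: [1.0, 0.0, 0.0, -0.0]
contact_force: [0.6, -0.4, 1.4]
width: 0.0929
```

```bash
cat > w.py <<'E'
from h import *
def wrist(name,saveonly=False):
    from station import ctrl,camera
    s=ctrl.sense(); c=camera("wrist")
    cv2.imwrite(f"pics/{name}.png",c["pixels"][:,:,::-1]); np.savez(name+".npz",**c)
    H=np.asarray(c["hand_eye"]); Rt=R.from_quat(s["tcp_rot"]).as_matrix()
    c["o"]=np.asarray(s["eef_pos"])+Rt@H[:3,3]; c["Rw"]=Rt@H[:3,:3]; return s,c
E
python3 - <<'E'
from w import *
s,c=wrist("wL")
print(s["eef_pos"].round(4) if hasattr(s["eef_pos"],'round') else s["eef_pos"],s["contact_force"],s["q"])
v,u=np.mgrid[:384,:512];o,d=ray(c,np.c_[u.ravel(),v.ravel()],c["Rw"],c["o"])
P=(o+d*c["z_map"].ravel()[:,None]).reshape(384,512,3)
m=((P[...,2]>.109)&(P[...,2]<.123)&(np.hypot(P[...,0]-.502,P[...,1]-.28)<.05)).astype(np.uint8)
cn=max(cv2.findContours(m,0,1)[0],key=len)[:,0]; print(cn.min(0),cn.max(0),np.median(P[...,2][m>0]))
print("lid",fitc(plane(c,cn,.116,Rw=c["Rw"],o=c["o"])))
E
```

```text
[0.5028 0.2797 0.245 ] [ 0.63253687 -0.37355554  1.44175005] [4.26516065e-01 3.78930683e-01 1.56344938e+00 5.60781246e-04
 1.19885428e+00 1.99614720e+00]
[216 149] [290 222] 0.11633923600534307
lid (array([0.50052508, 0.28022669, 0.03176752]), np.float64(0.0003243017845882699))
```

View pics/wL.png

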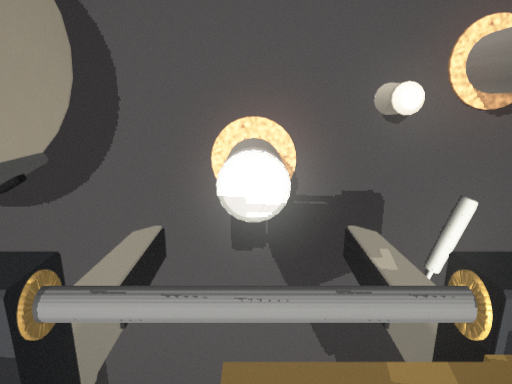

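The wrist view shows the lid at (253,186), centred between the fingers, and the coaster ring around (254,159). I'll fit the coaster from this view too.

```bash
cat >> w.py <<'E'
def wcoaster(c,k):
    v,u=np.mgrid[:384,:512]
    Pr=plane(c,np.c_[u.ravel(),v.ravel()],.006,Rw=c["Rw"],o=c["o"]).reshape(384,512,3)
    hsv=cv2.cvtColor(c["pixels"],cv2.COLOR_RGB2HSV)
    m=((hsv[...,0]>5)&(hsv[...,0]<25)&(hsv[...,1]>70)&(hsv[...,2]>80))
    m=cv2.morphologyEx(m.astype(np.uint8),cv2.MORPH_CLOSE,np.ones((3,3)))
    r=np.hypot(Pr[...,0]-k[0],Pr[...,1]-k[1]); m[r>.065]=0
    ed=cv2.findContours(m,0,cv2.CHAIN_APPROX_NONE)[0]; ed=max(ed,key=len)[:,0]
    q=plane(c,ed,.006,Rw=c["Rw"],o=c["o"]); d=np.hypot(q[:,0]-k[0],q[:,1]-k[1]); q=q[d>.044]
    P=(ray(c,np.c_[u.ravel(),v.ravel()],c["Rw"],c["o"])); 
    z=(P[0]+P[1]*c["z_map"].ravel()[:,None]).reshape(384,512,3)[...,2]
    return fitc(q),fitc(q,.05)[0],len(q),np.median(z[m>0])
E
python3 - <<'E'
from w import *
c=dict(np.load("wL.npz")); H=c["hand_eye"]; Rt=np.diag([1.,-1,-1]); c["o"]=np.array([.5028,.2797,.245])+Rt@H[:3,3]; c["Rw"]=Rt@H[:3,:3]
print(wcoaster(c,(.509,.28)))
E
```

```text
((array([0.50658871, 0.28064706, 0.04908033]), np.float64(0.001234549124061738)), array([0.50564828, 0.28066701, 0.05      ]), 189, np.float64(0.005750612508649167))
```

Both views put the tin about 6–7 mm behind its coaster's centre. I descend and close the gripper.

{"method": "carry_out", "body": {"steps": [{"claw":9.3,"tx":-0.2,"ty":0,"tz":1.0,"ax":0,"ay":0,"az":0},{"claw":9.3,"tx":0,"ty":0,"tz":2.0,"ax":0,"ay":0,"az":0},{"claw":9.3,"tx":0,"ty":0,"tz":2.5,"ax":0,"ay":0,"az":0},{"claw":9.3,"tx":0,"ty":0,"tz":2.5,"ax":0,"ay":0,"az":0},{"claw":9.3,"tx":0,"ty":0,"tz":2.5,"ax":0,"ay":0,"az":0},{"claw":9.3,"tx":0,"ty":0,"tz":2.5,"ax":0,"ay":0,"az":0},{"claw":9.3,"tx":0,"ty":0,"tz":2.0,"ax":0,"ay":0,"az":0},{"claw":9.3,"tx":0,"ty":0,"tz":1.6,"ax":0,"ay":0,"az":0},{"claw":9.3,"tx":0,"ty":0,"tz":1.0,"ax":0,"ay":0,"az":0},{"claw":9.3,"tx":0,"ty":0,"tz":0.5,"ax":0,"ay":0,"az":0},{"claw":9.3,"tx":0,"ty":0,"tz":0,"ax":0,"ay":0,"az":0},{"claw":7,"tx":0,"ty":0,"tz":0,"ax":0,"ay":0,"az":0},{"claw":6.8,"tx":0,"ty":0,"tz":0,"ax":0,"ay":0,"az":0},{"claw":6,"tx":0,"ty":0,"tz":0,"ax":0,"ay":0,"az":0},{"claw":5,"tx":0,"ty":0,"tz":0,"ax":0,"ay":0,"az":0},{"claw":5,"tx":0,"ty":0,"tz":0,"ax":0,"ay":0,"az":0},{"claw":5,"tx":0,"ty":0,"tz":0,"ax":0,"ay":0,"az":0},{"claw":5,"tx":0,"ty":0,"tz":0,"ax":0,"ay":0,"az":0},{"claw":5,"tx":0,"ty":0,"tz":0,"ax":0,"ay":0,"az":0}], "newtons": 25}}

```text
time: 4.7
eef_pos: [0.5003, 0.2772, 0.0653]
tcp_rot: [1.0, -0.0, 0.001, -0.0]
contact_force: [-0.3, 2.4, 5.4]
width: 0.0649
```

{"method": "carry_out", "body": {"steps": [{"claw":5,"tx":0,"ty":0,"tz":0,"ax":0,"ay":0,"az":0},{"claw":5,"tx":0,"ty":0,"tz":0,"ax":0,"ay":0,"az":0},{"claw":5,"tx":0,"ty":0,"tz":0,"ax":0,"ay":0,"az":0}]}}

```text
time: 4.95
eef_pos: [0.5002, 0.2772, 0.0653]
tcp_rot: [1.0, -0.0, 0.001, -0.0]
contact_force: [-0.7, 2.6, 5.7]
width: 0.0645
```

```bash
python3 - <<'E'
from w import *
s,c=wrist("wL2"); print(s)
E
```

```text
{'time': 4.95, 'q': array([4.24433753e-01, 5.99196742e-01, 1.71497254e+00, 3.70462122e-04,
       8.25992302e-01, 1.99596280e+00]), 'qd': array([ 5.00483890e-04, -9.64406005e-04,  1.99808827e-04,  1.89931553e-03,
       -1.71667301e-03,  5.33022876e-05]), 'joint_torque': array([-1.37316663e+00, -5.34478855e+01, -2.01675725e+01, -4.68302295e-01,
        2.61698576e-02, -1.31223383e-02]), 'eef_pos': array([0.50022054, 0.27715835, 0.06529524]), 'tcp_rot': array([ 9.99999614e-01, -4.91819026e-04,  5.95775989e-04, -4.19063760e-04]), 'contact_force': array([-0.65550138,  2.61032237,  5.71183725]), 'wrist_torque': array([0.36662283, 0.13637081, 0.02415686]), 'width': 0.06449022255039999}
```

View pics/wL2.png

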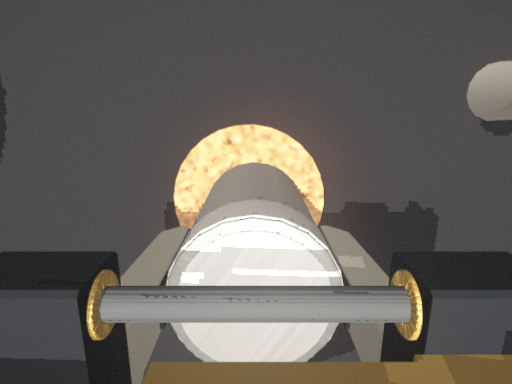

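The wrist view shows the tin held squarely, with its lid at (254,290) between the pads and an opening of 64.5 mm. I lift it 12 cm and correct its position over the coaster while it is up.

{"method": "carry_out", "body": {"steps": [{"claw":5,"tx":0,"ty":0,"tz":-0.3,"ax":0,"ay":0,"az":0},{"claw":5,"tx":0,"ty":0,"tz":-0.7,"ax":0,"ay":0,"az":0},{"claw":5,"tx":0,"ty":0,"tz":-1.2,"ax":0,"ay":0,"az":0},{"claw":5,"tx":0,"ty":0,"tz":-1.5,"ax":0,"ay":0,"az":0},{"claw":5,"tx":0,"ty":0,"tz":-1.5,"ax":0,"ay":0,"az":0},{"claw":5,"tx":0,"ty":0,"tz":-1.5,"ax":0,"ay":0,"az":0},{"claw":5,"tx":0,"ty":0,"tz":-1.5,"ax":0,"ay":0,"az":0},{"claw":5,"tx":0.1,"ty":0,"tz":-1.5,"ax":0,"ay":0,"az":0},{"claw":5,"tx":0.2,"ty":-0.1,"tz":-1.2,"ax":0,"ay":0,"az":0},{"claw":5,"tx":0.2,"ty":0,"tz":-0.7,"ax":0,"ay":0,"az":0},{"claw":5,"tx":0.1,"ty":0,"tz":-0.4,"ax":0,"ay":0,"az":0},{"claw":5,"tx":0,"ty":0,"tz":0,"ax":0,"ay":0,"az":0},{"claw":5,"tx":0,"ty":0,"tz":0,"ax":0,"ay":0,"az":0},{"claw":5,"tx":0,"ty":0,"tz":0,"ax":0,"ay":0,"az":0},{"claw":5,"tx":0,"ty":0,"tz":0,"ax":0,"ay":0,"az":0},{"claw":5,"tx":0,"ty":0,"tz":0,"ax":0,"ay":0,"az":0}]}}

```text
time: 6.33
eef_pos: [0.5056, 0.2776, 0.1841]
tcp_rot: [1.0, -0.0, -0.0, 0.0]
contact_force: [-0.3, -1.0, -1.0]
width: 0.0651
```

```bash
cat > look.py <<'E'
import sys
from h import *
from station import ctrl,camera
s0=ctrl.sense(); a=[s0["contact_force"]]
nm=sys.argv[1]; cs={}
for n in("scene","top"):
    c=camera(n); cs[n]=c; cv2.imwrite(f"pics/{n}_{nm}.png",c["pixels"][:,:,::-1]); np.savez(f"{n}_{nm}.npz",**c)
    a.append(ctrl.sense()["contact_force"])
s=ctrl.sense()
print("t",s["time"],"eef",np.round(s["eef_pos"],4),"rot",np.round(s["tcp_rot"],4),"w",s["width"]); print("F",np.round(a,2),"M",np.round(s["wrist_torque"],3))
E
python3 look.py L1
```

```text
t 6.4333 eef [0.5057 0.2777 0.1843] rot [ 1.e+00 -5.e-04 -3.e-04  1.e-04] w 0.06475299372119742
F [[-0.27 -1.01 -1.01]
 [-0.03  0.67 -2.25]
 [ 0.5  -0.24 -2.35]] M [-0.013  0.039  0.01 ]
```

View pics/scene_L1.png

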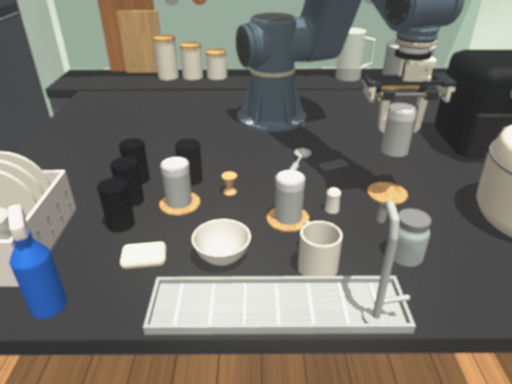

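The scene view shows the left tin lifted at (398,130), upright, with its empty coaster at (388,193). The load is about 2.3 N, so it is one of the light tins. I set it back 1 mm further in x and 3 mm in y to centre it.

{"method": "carry_out", "body": {"steps": [{"claw":5,"tx":0.1,"ty":-0.1,"tz":0.3,"ax":0,"ay":0,"az":0},{"claw":5,"tx":0,"ty":-0.1,"tz":0.8,"ax":0,"ay":0,"az":0},{"claw":5,"tx":0,"ty":-0.1,"tz":1.4,"ax":0,"ay":0,"az":0},{"claw":5,"tx":0,"ty":0,"tz":1.6,"ax":0,"ay":0,"az":0},{"claw":5,"tx":0,"ty":0,"tz":1.6,"ax":0,"ay":0,"az":0},{"claw":5,"tx":0,"ty":0,"tz":1.6,"ax":0,"ay":0,"az":0},{"claw":5,"tx":0,"ty":0,"tz":1.6,"ax":0,"ay":0,"az":0},{"claw":5,"tx":0,"ty":0,"tz":1.2,"ax":0,"ay":0,"az":0},{"claw":5,"tx":0,"ty":0,"tz":0.7,"ax":0,"ay":0,"az":0},{"claw":5,"tx":0,"ty":0,"tz":0.4,"ax":0,"ay":0,"az":0},{"claw":5,"tx":0,"ty":0,"tz":0.2,"ax":0,"ay":0,"az":0},{"claw":5,"tx":0,"ty":0,"tz":0,"ax":0,"ay":0,"az":0},{"claw":5,"tx":0,"ty":0,"tz":0,"ax":0,"ay":0,"az":0},{"claw":5,"tx":0,"ty":0,"tz":0,"ax":0,"ay":0,"az":0}]}}

```text
time: 7.6
eef_pos: [0.5072, 0.2809, 0.0713]
tcp_rot: [1.0, -0.0, 0.001, -0.0]
contact_force: [0.2, 0.8, -2.5]
width: 0.0648
```

{"method": "carry_out", "body": {"steps": [{"claw":5,"tx":0,"ty":0,"tz":0.2,"ax":0,"ay":0,"az":0},{"claw":5,"tx":0,"ty":0,"tz":0.1,"ax":0,"ay":0,"az":0},{"claw":5,"tx":0,"ty":0,"tz":0.1,"ax":0,"ay":0,"az":0},{"claw":5,"tx":0,"ty":0,"tz":0.1,"ax":0,"ay":0,"az":0},{"claw":5,"tx":0,"ty":0,"tz":0,"ax":0,"ay":0,"az":0},{"claw":5,"tx":0,"ty":0,"tz":0,"ax":0,"ay":0,"az":0}]}}

```text
time: 8.1
eef_pos: [0.5068, 0.2807, 0.0656]
tcp_rot: [1.0, -0.001, -0.0, -0.0]
contact_force: [0.0, -0.3, -2.8]
width: 0.0646
```

{"method": "carry_out", "body": {"steps": [{"claw":5,"tx":0,"ty":0,"tz":0.1,"ax":0,"ay":0,"az":0},{"claw":5,"tx":0,"ty":0,"tz":0,"ax":0,"ay":0,"az":0},{"claw":5,"tx":0,"ty":0,"tz":0,"ax":0,"ay":0,"az":0}]}}

```text
time: 8.35
eef_pos: [0.5069, 0.2808, 0.0653]
tcp_rot: [1.0, -0.0, 0.0, -0.0]
contact_force: [-2.3, -1.2, 5.5]
width: 0.0653
```

Contact force is now +5.5 N at the original grip height, so the tin is standing. I release it and retreat upward.

{"method": "carry_out", "body": {"steps": [{"claw":7.0,"tx":0,"ty":0,"tz":0,"ax":0,"ay":0,"az":0},{"claw":8.0,"tx":0,"ty":0,"tz":0,"ax":0,"ay":0,"az":0},{"claw":9.3,"tx":0,"ty":0,"tz":0,"ax":0,"ay":0,"az":0},{"claw":9.3,"tx":0,"ty":0,"tz":0,"ax":0,"ay":0,"az":0},{"claw":9.3,"tx":0,"ty":0,"tz":0,"ax":0,"ay":0,"az":0},{"claw":9.3,"tx":0,"ty":0,"tz":-0.5,"ax":0,"ay":0,"az":0},{"claw":9.3,"tx":0,"ty":0,"tz":-1.5,"ax":0,"ay":0,"az":0},{"claw":9.3,"tx":0,"ty":0,"tz":-2.5,"ax":0,"ay":0,"az":0},{"claw":9.3,"tx":0,"ty":0,"tz":-3,"ax":0,"ay":0,"az":0},{"claw":9.3,"tx":0,"ty":0,"tz":-3,"ax":0,"ay":0,"az":0},{"claw":9.3,"tx":0,"ty":0,"tz":-3,"ax":0,"ay":0,"az":0},{"claw":9.3,"tx":0,"ty":0,"tz":-2.5,"ax":0,"ay":0,"az":0},{"claw":9.3,"tx":0,"ty":0,"tz":-1.5,"ax":0,"ay":0,"az":0},{"claw":9.3,"tx":0,"ty":0,"tz":-0.5,"ax":0,"ay":0,"az":0}]}}

```text
time: 9.52
eef_pos: [0.5076, 0.2811, 0.2478]
tcp_rot: [1.0, -0.0, 0.002, -0.001]
contact_force: [-0.3, -0.2, -0.0]
width: 0.093
```

```bash
python3 - <<'E'
from w import *
s,c=wrist("wL3"); print(s["eef_pos"],s["contact_force"])
print(wcoaster(c,(.507,.28)))
v,u=np.mgrid[:384,:512];o,d=ray(c,np.c_[u.ravel(),v.ravel()],c["Rw"],c["o"])
P=(o+d*c["z_map"].ravel()[:,None]).reshape(384,512,3)
m=((P[...,2]>.109)&(P[...,2]<.123)&(np.hypot(P[...,0]-.507,P[...,1]-.28)<.05)).astype(np.uint8)
cn=max(cv2.findContours(m,0,1)[0],key=len)[:,0]
print("lid",fitc(plane(c,cn,.116,Rw=c["Rw"],o=c["o"])),np.median(P[...,2][m>0]))
E
```

```text
[0.50759035 0.28110494 0.2478125 ] [-0.303293   -0.15713927 -0.01852651]
((array([0.50681496, 0.28068489, 0.04877124]), np.float64(0.001425267166921848)), array([0.50545526, 0.28044698, 0.05      ]), 199, np.float64(0.005770205452420574))
lid (array([0.50707813, 0.28019251, 0.0317988 ]), np.float64(0.00027730605154841284)) 0.11632355420542828
```

View pics/wL3.png

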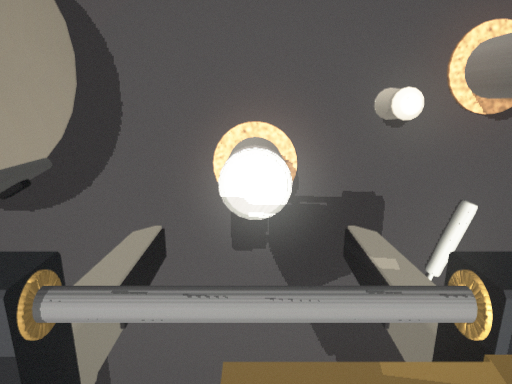

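The wrist view shows the left tin upright, lid at (255,183), on the ring at (255,163). Lid and coaster centres agree within 1 mm. Next is the middle tin.

{"method": "carry_out", "body": {"steps": [{"claw":9.3,"tx":0.5,"ty":1.3,"tz":0,"ax":0,"ay":0,"az":0},{"claw":9.3,"tx":1.0,"ty":2.5,"tz":0,"ax":0,"ay":0,"az":0},{"claw":9.3,"tx":1.1,"ty":2.8,"tz":0,"ax":0,"ay":0,"az":0},{"claw":9.3,"tx":1.1,"ty":2.8,"tz":0,"ax":0,"ay":0,"az":0},{"claw":9.3,"tx":1.1,"ty":2.8,"tz":0,"ax":0,"ay":0,"az":0},{"claw":9.3,"tx":1.1,"ty":2.8,"tz":0,"ax":0,"ay":0,"az":0},{"claw":9.3,"tx":1.1,"ty":2.8,"tz":0,"ax":0,"ay":0,"az":0},{"claw":9.3,"tx":1.1,"ty":2.8,"tz":0,"ax":0,"ay":0,"az":0},{"claw":9.3,"tx":1.1,"ty":2.8,"tz":0,"ax":0,"ay":0,"az":0},{"claw":9.3,"tx":0.9,"ty":1.9,"tz":0,"ax":0,"ay":0,"az":0},{"claw":9.3,"tx":0.4,"ty":1.0,"tz":0,"ax":0,"ay":0,"az":0},{"claw":9.3,"tx":0,"ty":0,"tz":0,"ax":0,"ay":0,"az":0}]}}

```text
time: 10.57
eef_pos: [0.6115, 0.0154, 0.2431]
tcp_rot: [1.0, -0.002, -0.001, 0.0]
contact_force: [-0.5, -0.3, 0.2]
width: 0.0932
```

```bash
cat >> w.py <<'E'
def both(name,k):
    s,c=wrist(name); print("eef",np.round(s["eef_pos"],4),"rot",np.round(s["tcp_rot"],4),s["time"])
    print("coaster",wcoaster(c,k))
    v,u=np.mgrid[:384,:512];o,d=ray(c,np.c_[u.ravel(),v.ravel()],c["Rw"],c["o"])
    P=(o+d*c["z_map"].ravel()[:,None]).reshape(384,512,3)
    m=((P[...,2]>.109)&(P[...,2]<.123)&(np.hypot(P[...,0]-k[0],P[...,1]-k[1])<.05)).astype(np.uint8)
    cn=max(cv2.findContours(m,0,1)[0],key=len)[:,0]
    print("lid",fitc(plane(c,cn,.116,Rw=c["Rw"],o=c["o"])),np.median(P[...,2][m>0]))
E
python3 -c "
from w import *
both('wM',(.614,.018))"
```

```text
eef [0.6115 0.0154 0.2431] rot [ 1.0e+00 -1.7e-03 -1.1e-03  1.0e-04] 10.5667
coaster ((array([0.61363709, 0.01688197, 0.04919495]), np.float64(0.0008338029860550441)), array([0.61275922, 0.01697838, 0.05      ]), 172, np.float64(0.005755594435920164))
lid (array([0.61314057, 0.01795389, 0.0318223 ]), np.float64(0.00028798502594365796)) 0.11633766081254723
```

View pics/wM.png

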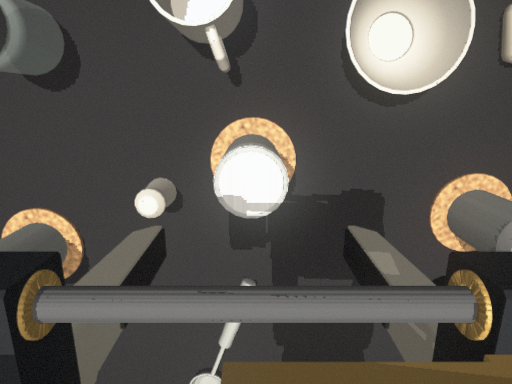

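The wrist view shows the middle lid at (251,181) on the ring at (254,160), with the mug, bowl and salt pot clear of the fingers. Now I descend and grip.

{"method": "carry_out", "body": {"steps": [{"claw":9.3,"tx":0.15,"ty":-0.25,"tz":1.0,"ax":0,"ay":0,"az":0},{"claw":9.3,"tx":0,"ty":0,"tz":2.0,"ax":0,"ay":0,"az":0},{"claw":9.3,"tx":0,"ty":0,"tz":2.5,"ax":0,"ay":0,"az":0},{"claw":9.3,"tx":0,"ty":0,"tz":2.5,"ax":0,"ay":0,"az":0},{"claw":9.3,"tx":0,"ty":0,"tz":2.5,"ax":0,"ay":0,"az":0},{"claw":9.3,"tx":0,"ty":0,"tz":2.5,"ax":0,"ay":0,"az":0},{"claw":9.3,"tx":0,"ty":0,"tz":2.0,"ax":0,"ay":0,"az":0},{"claw":9.3,"tx":0,"ty":0,"tz":1.4,"ax":0,"ay":0,"az":0},{"claw":9.3,"tx":0,"ty":0,"tz":0.9,"ax":0,"ay":0,"az":0},{"claw":9.3,"tx":0,"ty":0,"tz":0.4,"ax":0,"ay":0,"az":0},{"claw":8,"tx":0,"ty":0,"tz":0,"ax":0,"ay":0,"az":0},{"claw":7,"tx":0,"ty":0,"tz":0,"ax":0,"ay":0,"az":0},{"claw":6.8,"tx":0,"ty":0,"tz":0,"ax":0,"ay":0,"az":0},{"claw":6,"tx":0,"ty":0,"tz":0,"ax":0,"ay":0,"az":0},{"claw":5,"tx":0,"ty":0,"tz":0,"ax":0,"ay":0,"az":0},{"claw":5,"tx":0,"ty":0,"tz":0,"ax":0,"ay":0,"az":0},{"claw":5,"tx":0,"ty":0,"tz":0,"ax":0,"ay":0,"az":0},{"claw":5,"tx":0,"ty":0,"tz":0,"ax":0,"ay":0,"az":0},{"claw":5,"tx":0,"ty":0,"tz":0,"ax":0,"ay":0,"az":0}], "newtons": 25}}

```text
time: 12.2
eef_pos: [0.6135, 0.0199, 0.0684]
tcp_rot: [1.0, -0.001, 0.001, 0.0]
contact_force: [0.7, -2.1, 5.4]
width: 0.065
```

{"method": "carry_out", "body": {"steps": [{"claw":5,"tx":0,"ty":0,"tz":-0.3,"ax":0,"ay":0,"az":0},{"claw":5,"tx":0,"ty":0,"tz":-0.7,"ax":0,"ay":0,"az":0},{"claw":5,"tx":0,"ty":0,"tz":-1.2,"ax":0,"ay":0,"az":0},{"claw":5,"tx":0,"ty":0,"tz":-1.5,"ax":0,"ay":0,"az":0},{"claw":5,"tx":0,"ty":0,"tz":-1.5,"ax":0,"ay":0,"az":0},{"claw":5,"tx":0,"ty":0,"tz":-1.5,"ax":0,"ay":0,"az":0},{"claw":5,"tx":0,"ty":0,"tz":-1.5,"ax":0,"ay":0,"az":0},{"claw":5,"tx":0,"ty":0,"tz":-1.5,"ax":0,"ay":0,"az":0},{"claw":5,"tx":0.1,"ty":0.1,"tz":-1.2,"ax":0,"ay":0,"az":0},{"claw":5,"tx":0,"ty":0.1,"tz":-0.7,"ax":0,"ay":0,"az":0},{"claw":5,"tx":0,"ty":0,"tz":-0.4,"ax":0,"ay":0,"az":0},{"claw":5,"tx":0,"ty":0,"tz":0,"ax":0,"ay":0,"az":0},{"claw":5,"tx":0,"ty":0,"tz":0,"ax":0,"ay":0,"az":0},{"claw":5,"tx":0,"ty":0,"tz":0,"ax":0,"ay":0,"az":0},{"claw":5,"tx":0,"ty":0,"tz":0,"ax":0,"ay":0,"az":0},{"claw":5,"tx":0,"ty":0,"tz":0,"ax":0,"ay":0,"az":0}]}}

```text
time: 13.53
eef_pos: [0.6138, 0.0181, 0.187]
tcp_rot: [1.0, -0.0, -0.001, -0.0]
contact_force: [-0.3, -0.4, -3.5]
width: 0.0647
```

```bash
python3 look.py M1
```

```text
t 13.6333 eef [0.6139 0.0181 0.1873] rot [ 1.e+00 -5.e-04 -3.e-04 -0.e+00] w 0.0645363518089168
F [[-0.35 -0.41 -3.5 ]
 [ 0.32 -0.92 -3.27]
 [ 0.59 -0.29 -3.01]] M [ 0.02  -0.063  0.01 ]
```

View pics/scene_M1.png

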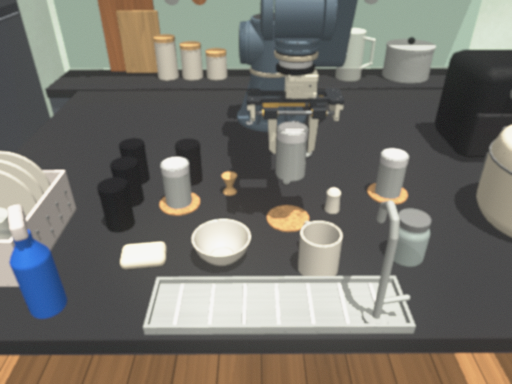

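The scene view shows the middle tin up at (291,150), its coaster free at (288,217), and the left tin standing on its own. The load is about 3.3 N (0.33 kg), so it isn't the heavy one either. I set it back.

{"method": "carry_out", "body": {"steps": [{"claw":5,"tx":0,"ty":0.1,"tz":0.3,"ax":0,"ay":0,"az":0},{"claw":5,"tx":0,"ty":0,"tz":0.8,"ax":0,"ay":0,"az":0},{"claw":5,"tx":0,"ty":0,"tz":1.4,"ax":0,"ay":0,"az":0},{"claw":5,"tx":0,"ty":0,"tz":1.6,"ax":0,"ay":0,"az":0},{"claw":5,"tx":0,"ty":0,"tz":1.6,"ax":0,"ay":0,"az":0},{"claw":5,"tx":0,"ty":0,"tz":1.6,"ax":0,"ay":0,"az":0},{"claw":5,"tx":0,"ty":0,"tz":1.6,"ax":0,"ay":0,"az":0},{"claw":5,"tx":0,"ty":0,"tz":1.2,"ax":0,"ay":0,"az":0},{"claw":5,"tx":0,"ty":0,"tz":0.7,"ax":0,"ay":0,"az":0},{"claw":5,"tx":0,"ty":0,"tz":0.4,"ax":0,"ay":0,"az":0},{"claw":5,"tx":0,"ty":0,"tz":0.2,"ax":0,"ay":0,"az":0},{"claw":5,"tx":0,"ty":0,"tz":0.2,"ax":0,"ay":0,"az":0},{"claw":5,"tx":0,"ty":0,"tz":0,"ax":0,"ay":0,"az":0},{"claw":5,"tx":0,"ty":0,"tz":0,"ax":0,"ay":0,"az":0}]}}

```text
time: 14.8
eef_pos: [0.6143, 0.0171, 0.0722]
tcp_rot: [1.0, -0.001, 0.0, 0.0]
contact_force: [0.2, -0.7, -2.8]
width: 0.0649
```

{"method": "carry_out", "body": {"steps": [{"claw":5,"tx":0,"ty":0,"tz":0.1,"ax":0,"ay":0,"az":0},{"claw":5,"tx":0,"ty":0,"tz":0.1,"ax":0,"ay":0,"az":0},{"claw":5,"tx":0,"ty":0,"tz":0.1,"ax":0,"ay":0,"az":0},{"claw":5,"tx":0,"ty":0,"tz":0.1,"ax":0,"ay":0,"az":0},{"claw":5,"tx":0,"ty":0,"tz":0,"ax":0,"ay":0,"az":0},{"claw":5,"tx":0,"ty":0,"tz":0,"ax":0,"ay":0,"az":0}]}}

```text
time: 15.3
eef_pos: [0.6143, 0.0171, 0.0684]
tcp_rot: [1.0, -0.001, 0.0, 0.0]
contact_force: [-2.2, -0.4, 5.5]
width: 0.0648
```

Contact again, +5.5 N at the original height. I release and go up.

{"method": "carry_out", "body": {"steps": [{"claw":7.0,"tx":0,"ty":0,"tz":0,"ax":0,"ay":0,"az":0},{"claw":8.0,"tx":0,"ty":0,"tz":0,"ax":0,"ay":0,"az":0},{"claw":9.3,"tx":0,"ty":0,"tz":0,"ax":0,"ay":0,"az":0},{"claw":9.3,"tx":0,"ty":0,"tz":0,"ax":0,"ay":0,"az":0},{"claw":9.3,"tx":0,"ty":0,"tz":0,"ax":0,"ay":0,"az":0},{"claw":9.3,"tx":0,"ty":0,"tz":-0.5,"ax":0,"ay":0,"az":0},{"claw":9.3,"tx":0,"ty":0,"tz":-1.5,"ax":0,"ay":0,"az":0},{"claw":9.3,"tx":0,"ty":0,"tz":-2.5,"ax":0,"ay":0,"az":0},{"claw":9.3,"tx":0,"ty":0,"tz":-3,"ax":0,"ay":0,"az":0},{"claw":9.3,"tx":0,"ty":0,"tz":-3,"ax":0,"ay":0,"az":0},{"claw":9.3,"tx":0,"ty":0,"tz":-3,"ax":0,"ay":0,"az":0},{"claw":9.3,"tx":0,"ty":0,"tz":-2.5,"ax":0,"ay":0,"az":0},{"claw":9.3,"tx":0,"ty":0,"tz":-1.5,"ax":0,"ay":0,"az":0},{"claw":9.3,"tx":0,"ty":0,"tz":-0.3,"ax":0,"ay":0,"az":0}]}}

```text
time: 16.47
eef_pos: [0.6151, 0.0171, 0.2492]
tcp_rot: [1.0, -0.0, 0.003, 0.0]
contact_force: [0.0, -0.2, 0.1]
width: 0.0931
```

```bash
python3 -c "
from w import *
both('wM3',(.614,.017))"
```

```text
eef [0.6151 0.0171 0.2492] rot [ 1.0e+00 -5.0e-04  2.6e-03  1.0e-04] 16.4667
coaster ((array([0.61376234, 0.01692264, 0.04922197]), np.float64(0.0010114102411524096)), array([0.61291139, 0.01691201, 0.05      ]), 170, np.float64(0.0057530540679227304))
lid (array([0.61378326, 0.01628151, 0.0318208 ]), np.float64(0.0003122742268016933)) 0.11632254963104904
```

View pics/wM3.png

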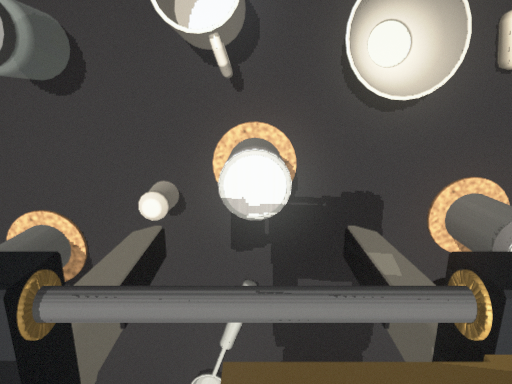

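The middle tin is standing upright, lid at (255,184), within 1 mm of its coaster's centre. Now to the right tin.

{"method": "carry_out", "body": {"steps": [{"claw":9.3,"tx":-0.3,"ty":1.3,"tz":0,"ax":0,"ay":0,"az":0},{"claw":9.3,"tx":-0.6,"ty":2.5,"tz":0,"ax":0,"ay":0,"az":0},{"claw":9.3,"tx":-0.7,"ty":2.8,"tz":0,"ax":0,"ay":0,"az":0},{"claw":9.3,"tx":-0.7,"ty":2.8,"tz":0,"ax":0,"ay":0,"az":0},{"claw":9.3,"tx":-0.7,"ty":2.8,"tz":0,"ax":0,"ay":0,"az":0},{"claw":9.3,"tx":-0.7,"ty":2.8,"tz":0,"ax":0,"ay":0,"az":0},{"claw":9.3,"tx":-0.7,"ty":2.8,"tz":0,"ax":0,"ay":0,"az":0},{"claw":9.3,"tx":-0.7,"ty":2.8,"tz":0,"ax":0,"ay":0,"az":0},{"claw":9.3,"tx":-0.7,"ty":2.8,"tz":0,"ax":0,"ay":0,"az":0},{"claw":9.3,"tx":-0.6,"ty":1.9,"tz":0,"ax":0,"ay":0,"az":0},{"claw":9.3,"tx":-0.5,"ty":1.2,"tz":0,"ax":0,"ay":0,"az":0},{"claw":9.3,"tx":0,"ty":0,"tz":0,"ax":0,"ay":0,"az":0}]}}

```text
time: 17.52
eef_pos: [0.5432, -0.2499, 0.2442]
tcp_rot: [1.0, -0.002, -0.001, -0.0]
contact_force: [-0.6, 0.5, 1.3]
width: 0.0928
```

```bash
python3 -c "
from w import *
both('wR',(.547,-.248))"
```

```text
eef [ 0.5432 -0.2499  0.2442] rot [ 1.0e+00 -1.8e-03 -1.1e-03 -4.0e-04] 17.5167
coaster ((array([ 0.54797868, -0.24794494,  0.04910183]), np.float64(0.0011775201420772456)), array([ 0.54700812, -0.24801086,  0.05      ]), 189, np.float64(0.0057716026496587025))
lid (array([ 0.5468244 , -0.24997049,  0.03180051]), np.float64(0.0002872470173586308)) 0.11634257219695363
```

View pics/wR.png

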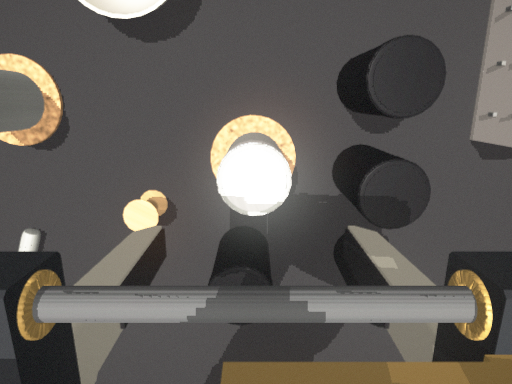

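The wrist view shows the right lid at (254,178) on the ring at (253,155). The black cylinders at (393,190) and (242,270) are clear of the finger paths, and they are lower than the gripper body will be. Now I descend and grip.

{"method": "carry_out", "body": {"steps": [{"claw":9.3,"tx":0.35,"ty":0,"tz":1.0,"ax":0,"ay":0,"az":0},{"claw":9.3,"tx":0,"ty":0,"tz":2.0,"ax":0,"ay":0,"az":0},{"claw":9.3,"tx":0,"ty":0,"tz":2.5,"ax":0,"ay":0,"az":0},{"claw":9.3,"tx":0,"ty":0,"tz":2.5,"ax":0,"ay":0,"az":0},{"claw":9.3,"tx":0,"ty":0,"tz":2.5,"ax":0,"ay":0,"az":0},{"claw":9.3,"tx":0,"ty":0,"tz":2.5,"ax":0,"ay":0,"az":0},{"claw":9.3,"tx":0,"ty":0,"tz":2.0,"ax":0,"ay":0,"az":0},{"claw":9.3,"tx":0,"ty":0,"tz":1.5,"ax":0,"ay":0,"az":0},{"claw":9.3,"tx":0,"ty":0,"tz":0.9,"ax":0,"ay":0,"az":0},{"claw":9.3,"tx":0,"ty":0,"tz":0.4,"ax":0,"ay":0,"az":0},{"claw":8,"tx":0,"ty":0,"tz":0,"ax":0,"ay":0,"az":0},{"claw":7,"tx":0,"ty":0,"tz":0,"ax":0,"ay":0,"az":0},{"claw":6.8,"tx":0,"ty":0,"tz":0,"ax":0,"ay":0,"az":0},{"claw":6,"tx":0,"ty":0,"tz":0,"ax":0,"ay":0,"az":0},{"claw":5,"tx":0,"ty":0,"tz":0,"ax":0,"ay":0,"az":0},{"claw":5,"tx":0,"ty":0,"tz":0,"ax":0,"ay":0,"az":0},{"claw":5,"tx":0,"ty":0,"tz":0,"ax":0,"ay":0,"az":0},{"claw":5,"tx":0,"ty":0,"tz":0,"ax":0,"ay":0,"az":0},{"claw":5,"tx":0,"ty":0,"tz":0,"ax":0,"ay":0,"az":0}], "newtons": 28}}

```text
time: 19.15
eef_pos: [0.5487, -0.2484, 0.0684]
tcp_rot: [1.0, -0.001, 0.001, 0.0]
contact_force: [-1.0, -2.7, 5.7]
width: 0.0634
```

{"method": "carry_out", "body": {"steps": [{"claw":5,"tx":0,"ty":0,"tz":-0.3,"ax":0,"ay":0,"az":0},{"claw":5,"tx":0,"ty":0,"tz":-0.7,"ax":0,"ay":0,"az":0},{"claw":5,"tx":0,"ty":0,"tz":-1.2,"ax":0,"ay":0,"az":0},{"claw":5,"tx":0,"ty":0,"tz":-1.5,"ax":0,"ay":0,"az":0},{"claw":5,"tx":0,"ty":0,"tz":-1.5,"ax":0,"ay":0,"az":0},{"claw":5,"tx":0,"ty":0,"tz":-1.5,"ax":0,"ay":0,"az":0},{"claw":5,"tx":0,"ty":0,"tz":-1.5,"ax":0,"ay":0,"az":0},{"claw":5,"tx":0,"ty":0,"tz":-1.5,"ax":0,"ay":0,"az":0},{"claw":5,"tx":0,"ty":0,"tz":-1.5,"ax":0,"ay":0,"az":0},{"claw":5,"tx":0.1,"ty":0,"tz":-1.5,"ax":0,"ay":0,"az":0},{"claw":5,"tx":0,"ty":0,"tz":-1.2,"ax":0,"ay":0,"az":0},{"claw":5,"tx":0,"ty":0,"tz":-0.7,"ax":0,"ay":0,"az":0},{"claw":5,"tx":0,"ty":0,"tz":-0.4,"ax":0,"ay":0,"az":0},{"claw":5,"tx":0,"ty":0,"tz":0,"ax":0,"ay":0,"az":0},{"claw":5,"tx":0,"ty":0,"tz":0,"ax":0,"ay":0,"az":0},{"claw":5,"tx":0,"ty":0,"tz":0,"ax":0,"ay":0,"az":0},{"claw":5,"tx":0,"ty":0,"tz":0,"ax":0,"ay":0,"az":0},{"claw":5,"tx":0,"ty":0,"tz":0,"ax":0,"ay":0,"az":0}]}}

```text
time: 20.65
eef_pos: [0.5491, -0.2477, 0.2171]
tcp_rot: [1.0, -0.001, -0.0, -0.0]
contact_force: [0.2, 0.1, -6.0]
width: 0.0634
```

```bash
python3 look.py R1
```

```text
t 20.75 eef [ 0.5492 -0.2478  0.2173] rot [ 1.e+00 -5.e-04 -3.e-04 -2.e-04] w 0.062949483137449
F [[ 0.2   0.14 -6.01]
 [ 0.29  0.5  -7.06]
 [ 0.39 -0.97 -6.18]] M [0.02  0.026 0.052]
```

View pics/scene_R1.png

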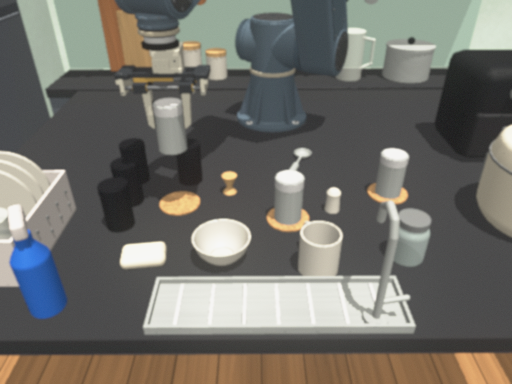

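View pics/top_R1.png

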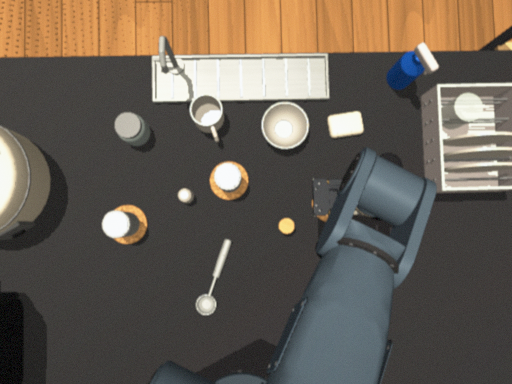

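The right tin weighs about 6.4 N (0.65 kg), so it is clearly the heaviest. It is up at (171,125), with its coaster free at (180,203). I'll check its height and tilt, and let it settle briefly.

{"method": "carry_out", "body": {"steps": [{"claw":5,"tx":0,"ty":0,"tz":0,"ax":0,"ay":0,"az":0},{"claw":5,"tx":0,"ty":0,"tz":0,"ax":0,"ay":0,"az":0},{"claw":5,"tx":0,"ty":0,"tz":0,"ax":0,"ay":0,"az":0},{"claw":5,"tx":0,"ty":0,"tz":0,"ax":0,"ay":0,"az":0},{"claw":5,"tx":0,"ty":0,"tz":0,"ax":0,"ay":0,"az":0},{"claw":5,"tx":0,"ty":0,"tz":0,"ax":0,"ay":0,"az":0}]}}

```text
time: 21.25
eef_pos: [0.5493, -0.2478, 0.2176]
tcp_rot: [1.0, -0.001, -0.0, -0.0]
contact_force: [0.4, 1.2, -6.3]
width: 0.0633
```

```bash
python3 look.py R2; python3 - <<'E'
from h import *
for nm in("scene_R1","scene_R2"):
    S=dict(np.load(nm+".npz")); P,ok=cloud(S)
    m=ok&(np.hypot(P[...,0]-.549,P[...,1]+.248)<.05)&(P[...,2]>.08)
    print(nm,"lowest z",np.percentile(P[m][:,2],[0,1,3]).round(4))
    for a,b in((.13,.16),(.16,.19),(.19,.215)):
        q=P[m&(P[...,2]>a)&(P[...,2]<b)&(np.hypot(P[...,0]-.549,P[...,1]+.248)<.04)]
        print(a,len(q),fitc(q,.032)[0][:2].round(4))
T0=dict(np.load("top0.npz"));T=dict(np.load("top_R2.npz")); P,ok=cloud(T)
for g,l in(("left",(.5085,.2795)),("mid",(.6145,.0165))):
    lm=(ok&(P[...,2]>.109)&(np.hypot(P[...,0]-l[0],P[...,1]-l[1])<.045)).astype(np.uint8)
    cn=max(cv2.findContours(lm,0,1)[0],key=len)[:,0]; print(g,fitc(plane(T,cn,.116))[0].round(4))
E
```

```text
t 21.35 eef [ 0.5493 -0.2478  0.2176] rot [ 1.e+00 -5.e-04 -0.e+00  0.e+00] w 0.06327713412790098
F [[ 0.42  1.15 -6.26]
 [ 0.46 -0.49 -6.09]
 [-0.04  0.01 -6.82]] M [-0.019  0.001 -0.038]
scene_R1 lowest z [0.1564 0.1611 0.1709]
0.13 36 [ 0.5481 -0.2474]
0.16 341 [ 0.5489 -0.2473]
0.19 309 [ 0.5488 -0.2471]
scene_R2 lowest z [0.1562 0.1621 0.1715]
0.13 28 [ 0.5488 -0.248 ]
0.16 341 [ 0.549  -0.2473]
0.19 309 [ 0.5489 -0.2473]
left [0.5085 0.2789 0.0314]
mid [0.6145 0.0159 0.0313]
```

The checks are good: the underside is about 15 cm above the coaster, the axis is vertical and there is no slip. The other two tins are centred within 1 mm.

```bash
python3 -c "
from station import ctrl
print(ctrl.hand_in())"
```

```text
the job is handed in; nothing more can be done
None
```

I hefted the tins from left to right and handed the job in at about 21 s with the right one, the heaviest, held up.

| Tin | Load when lifted | Approx. mass |
|---|---|---|
| Left | 2.3 N | 0.2 kg |
| Middle | 3.3 N | 0.33 kg |
| Right | 6.4 N | 0.65 kg |

- **Left and middle tins:** I lifted each about 12 cm and set it back. The wrist camera then put each lid within about 1 mm of its coaster's centre, and the final top view put both tins where I had left them.
- **Right tin:** it is held with a 28 N grip, its underside about 15 cm above its coaster. The scene camera's depth readings showed its axis vertical to within about 1 mm, with no slip between two looks 0.6 s apart.
- **Everything else:** I saw no contact with the bystanders and they looked unmoved in the pictures. I did not measure that separately.
- **Disagreements:**
  - The cameras differed by 2–7 mm on absolute coaster positions, so I used the wrist camera's own lid and coaster positions to place the tins.
  - The first move call was refused because its rows left out some of the values, so nothing moved.

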